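# Free the locked lid of a bench centrifuge with its release pin

### The job

The small white bench centrifuge with the sloping grey panel has stopped with its lid locked. Switch it off by flipping the toggle on that panel down to the lower side; after that, take the release pin from its holder and push its thin rod through the small hole in the panel until the hidden latch trips and the lid springs ajar. Finally stand the pin back in its holder, and leave the bottle, jar and dropper bottle nearby where they are.

Things in the scene. Friction and masses are not known exactly. Their poses are not given: they have to be found in the camera images.
- spinner: Small white bench centrifuge, fixed; 200 mm deep (its x, to the back), 180 mm wide (its y), 106 mm high with the lid shut; origin at the centre of its underside. Above a 48 mm front wall a flat grey panel (90 mm up the slope, 180 mm wide) rises toward the lid at 35 degrees from level; on it a toggle switch (left, +y) and a small round hole in a steel ring (right).
- release_hole (a point): Centre of the mouth of the access hole, on the panel's face about 70 mm above the worktop; hole 12 mm in diameter, panel 10 mm thick. Axes: x up the slope, y to the left along the panel, z straight out of the face (35 degrees from vertical, leaning to the robot's side). The hole runs straight in along -z; the latch's spring plunger hides 11.5 mm below the face.
- latch_plunger (a joint): Travel (m) of the hidden spring plunger of the latch, pressed in along the hole: 0 at rest (11.5 mm below the panel's face), trips fully at about 0.006 (rod tip 17.5 mm below the face), stops at 0.010 (21.5 mm below). Its spring takes 2 N to start, about 5 N at the trip point and 7 N at the stop; it springs back.
- toggle_base (a point): Foot of the toggle switch on the panel face, 84 mm to the left of the hole and 10 mm farther down the slope; same axes as release_hole. A steel nut (16 mm wide, with a collar, 8 mm high in all) surrounds it; the bat pivots 5 mm above the face.
- toggle_tip (a point): Tip of the steel bat lever of the toggle (bat 8 mm thick, tip 31 mm from its pivot). The bat swings only up and down the slope.
- power_toggle (a joint): Angle of the bat in rad: +0.4 leans up the slope, toward the lid (on, as found); 0 stands square to the panel; -0.4 leans down the slope, toward the front wall (off). An over-centre spring holds it at either end; about 1.5 N at the tip moves it past the centre, after which it snaps over.
- lid (a joint): Opening of the lid in rad: 0 shut and latched; once the latch is tripped its own spring lifts it to the stop at 0.45 and keeps it there. Hinged along the back; the front edge rises about 50 mm.
- lid_front (a point): Middle of the front edge of the lid (8 mm thick grey plate with a round clear window, 172 mm wide), at the upper edge of the sloping panel.
- pin_grip (a point): Centre of the release pin's round black handle, 16 mm in diameter, 50 mm long. Below the handle a steel collar (26 mm in diameter, 4 mm thick), then a straight steel rod 5 mm in diameter and 55 mm long with a round end. z runs along the pin from the rod's end to the handle. The tip lies 84 mm below this point, the collar's underside 29 mm. About 60 g.
- pin_tip (a point): End of the rod of the release pin, on its axis; same axes as pin_grip.
- holder_mouth (a point): Centre of the hole in the top of the pin's holder, 66 mm above the worktop: a fixed aluminium block 40 x 40 mm on a grey foot 76 x 76 x 8 mm. The vertical hole is 12 mm in diameter and 58 mm deep; the pin hangs in it upright with its collar resting on the block, its tip 55 mm below this point. z is up.
- red_bottle: Bystander: small white bottle with a red cap, 46 mm in diameter, 106 mm high; origin at the centre of its underside. Leave alone.
- blue_jar: Bystander: white jar with a grey-blue lid, 61 mm in diameter, 76 mm high; origin at the centre of its underside. Leave alone.
- dropper: Bystander: small dropper bottle with a cream cap, 26 mm in diameter, 74 mm high; origin at the centre of its underside. Leave alone.
Not all that is in view belongs to the job. Leave any purple look-alike of the part that bears holder_mouth alone.

How it is judged:
By the outcome, as a careful person would: the job done as asked, in the order asked, and still so for the second after the job is handed in, with the robot touching nothing.
It also fails if it takes over 58 s, if anything falls off the work surface, if the arm or the gripper's body presses on something with over 40 N, if the wrist force passes 120 N, or if a joint passes its speed limit or range.

### The arm

A 6-joint arm with a two-finger parallel gripper is mounted at the origin on a cart in front of the work surface, level with it; the furniture and walls round the work are solid. World frame = base frame: x ahead of the robot, y to its left, z up, the work surface at z = 0. Lengths are in m, angles in rad, forces in N, time in s.
With the tool pointing down it reaches from about 0.375 to 0.9 m from the base axis. Payload 3.1 kg.
Tool frame: the origin (TCP) lies between the finger pads; the fingertips stand 22 mm ahead of it and the grasp point (between the pads) lies 3 mm ahead of it; z points along the fingers, y is the line along which they close (so a half turn about z gives the same grasp; the last joint's range is limited). The gripper opens to 87 mm and grips with 3 to 60 N. Pads are 19 mm wide; open, the fingers measure 117 mm over their backs; the gripper's body (75 mm by 190 mm) begins 51 mm behind the grasp point.
Start: joints at [-0.178, 0.527, 1.433, -0, 1.181, -0.178], TCP at [0.625, 0, 0.245] pointing down, gripper open.
Joint ranges: [-3.08, 3.08], [-0.75, 2.2], [0.22, 2.44], [-1.43, 4.57], [0, 2.65], [-2.85, 2.85]. Speed limits (rad/s): [2.79, 2.79, 3.14, 3.14, 3.14, 3.14].

### API

Orientations are given as a unit quaternion [x, y, z, w].
In Python, from rig import robot gives the robot as it stands.
- The arm moves only by the tool move_arm, never from a script. Its argument "series" is text: rows parted by semicolons, each of 6 numbers parted by spaces: the shift along the tool's x, y, z in mm, then the turn, a rotation vector about the tool's x, y, z in degrees. In form: dx dy dz ax ay az; .... A call has 1 to 8 rows; each row is the pose to reach, as a shift and turn from the pose commanded when the call began, along the tool's axes at that moment; what a row does not reach only later rows make up. A row lasts 1/12 s, in which the tool goes at most 41.7 mm and 7.16 degrees, less where a joint would pass 70% of its speed; a pose out of reach is approached as far as the arm can. A call with a gripper value outside its range is refused whole. "jaw" is the opening, from 0 (shut) to 1 (fully open), set as the call begins (left out, the last holds). The fingers move at their own pace and stop on an object; "newtons" is the grip in N (left out, the last holds). Time passes only in rows, so rows that repeat a pose let the fingers close. It gives the time, the measured TCP pose, the force, the opening and the grip force at its end, in the units of the state.
- robot.get_obs(): the state, without advancing time (a new reading comes with each control period).
- robot.camera(name): name is "scene" or "side" or "wrist"; returns a dict with "img" (400x640x3 uint8, red, green, blue), "mtx" (3x3 intrinsics, pixels), "world_to_cam" (4x4, takes a point from world to camera coordinates). Camera axes: x right, y down, z forward; pixel columns grow to the right and rows downward; lengths in m; the calibration is good to about 2 mm. A picture is of the moment at which its call begins. There is no depth.
- robot.hand_in(): hands the job in; it is judged then, once.
Trained networks look in a picture, given as the dict that the camera call returned (one of the last four; its "shot" number tells which), for a name from the list of things; names that differ only in an ending like _2 or _b are one class to them, and where a whole thing is asked for, a point or a joint stands for the part that bears it (a point fixed in the world has none). Each returns a list of dicts, best first, with "p" (0 to 1); they miss things now and then, are a little off and sometimes report something else, mostly with a low value. They report only what shows in the picture. A call takes as long as a camera call. They do not tell look-alikes from the thing itself.
- robot.search_frame(picture, thing): "xyz" ([x, y, z] in m, in world coordinates, good to about 4 mm: the middle of the surface that is visible of it).
- robot.tip_of(picture, thing): "xyz" ([x, y, z] in m, in world coordinates, good to about 4 mm: a listed point, or the origin of a listed thing).
The state is a dict: "time": time; "q": joint angles; "joint_velocities": joint speeds; "joint_torque": joint torques, N m; "position": TCP position; "tool_rot": TCP orientation; "ft_force": force on the tool from outside, world axes, zero at the start; "moment": the same for the moment, N m; "grip_width": finger opening in m; "grip_force": force on a finger pad.
Only numpy, scipy, OpenCV 4.12 (cv2) and the standard library are available. Lean on these libraries where they do the work, as an engineer would, in place of code of your own. Each camera call takes 0.05 s, during which the arm holds its last target. There are 200 camera calls.

## Working session

There is one attempt and no reset: what is moved stays moved. The work goes in short steps, Python scripts to look and compute and a tool call to move; the robot and the scene stay as the last step left them, time stands still between calls to the robot, and variables do not carry over. Pictures are saved under pics/ and viewed, at most 10 in all, crops included, and the job is handed in when it is done.

Besides the shell and the picture viewer there is one more tool, called after "Call:" in YAML: its name, and indented under it one key for each argument. move_arm: Moves the arm, as the interface text tells. Its arguments: {"type":"object","properties":{"series":{"type":"string"},"jaw":{"type":"number"},"newtons":{"type":"number"}},"required":["series"]}

```bash
mkdir -p pics; cat > h.py <<'E'
import numpy as np, cv2
from rig import robot
from scipy.spatial.transform import Rotation as R
def save(c,n): cv2.imwrite('pics/'+n,cv2.cvtColor(c['img'],cv2.COLOR_RGB2BGR))
def proj(c,p):
    q=c['world_to_cam']@np.r_[p,1]; u=c['mtx']@q[:3]; return u[:2]/u[2]
def tri(obs):
    # obs: list of (cam, (u,v)) -> 3D
    A=[]
    for c,(u,v) in obs:
        P=c['mtx']@c['world_to_cam'][:3]; A+= [u*P[2]-P[0], v*P[2]-P[1]]
    x=np.linalg.svd(np.array(A))[2][-1]; return x[:3]/x[3]
E
python3 - <<'E'
from h import *
ims=[]
for n in ['scene','side','wrist']:
    c=robot.camera(n); ims.append(c['img'])
    save(c,n+'0.png')
    for t in ['release_hole','toggle_base','toggle_tip','pin_grip','pin_tip','holder_mouth','lid_front','spinner','red_bottle','blue_jar','dropper']:
        print(n,t,[(np.round(d['xyz'],3).tolist(),round(d['p'],2),proj(c,d['xyz']).round().tolist()) for d in robot.tip_of(c,t)[:3]])
print(robot.get_obs())
E
```

```text
scene release_hole [([0.478, -0.284, 0.093], 0.69, [355.0, 184.0]), ([0.531, 0.04, 0.069], 0.6, [305.0, 226.0])]
scene toggle_base [([0.539, 0.122, 0.062], 0.85, [290.0, 240.0])]
scene toggle_tip [([0.531, 0.122, 0.096], 0.34, [292.0, 231.0])]
scene pin_grip [([0.479, -0.284, 0.094], 0.45, [355.0, 183.0])]
scene pin_tip []
scene holder_mouth [([0.479, -0.409, 0.063], 0.83, [365.0, 179.0]), ([0.479, -0.282, 0.062], 0.77, [354.0, 192.0]), ([0.479, -0.283, 0.099], 0.66, [355.0, 182.0])]
scene lid_front []
scene spinner [([0.529, 0.12, 0.094], 0.58, [293.0, 231.0]), ([0.606, 0.069, -0.003], 0.57, [280.0, 246.0])]
scene red_bottle [([0.723, -0.249, -0.005], 0.62, [292.0, 201.0])]
scene blue_jar [([0.44, 0.278, 0.004], 0.8, [298.0, 297.0])]
scene dropper [([0.626, -0.33, -0.0], 0.41, [323.0, 196.0]), ([0.54, 0.122, 0.063], 0.37, [290.0, 240.0]), ([0.72, -0.251, -0.004], 0.28, [293.0, 201.0])]
side release_hole [([0.536, 0.036, 0.07], 0.75, [312.0, 192.0])]
side toggle_base []
side toggle_tip []
side pin_grip [([0.477, -0.284, 0.096], 0.71, [296.0, 242.0])]
side pin_tip []
side holder_mouth
[... 1263 characters left out ...]
8, 'q': array([-1.78478210e-01,  5.27484525e-01,  1.43267651e+00,  2.72479587e-05,
        1.18141943e+00, -1.78511295e-01]), 'joint_velocities': array([-0.00084204, -0.00081515,  0.00062729,  0.00129607,  0.0016781 ,
        0.00138107]), 'joint_torque': array([ 6.04461820e-05, -4.39999723e+01, -1.76982629e+01,  6.33366499e-02,
        5.05153066e-02,  9.04208122e-07]), 'position': array([6.24986193e-01, 5.28342608e-05, 2.44565409e-01]), 'tool_rot': array([ 7.07098740e-01,  7.07114822e-01,  1.38267127e-05, -2.18591862e-06]), 'ft_force': array([-0.9536675 ,  0.29502132, -0.58577814]), 'moment': array([0.01131611, 0.03511465, 0.01212186]), 'grip_force': 0.0, 'grip_width': 0.08707073995974955}
```

View pics/scene0.png

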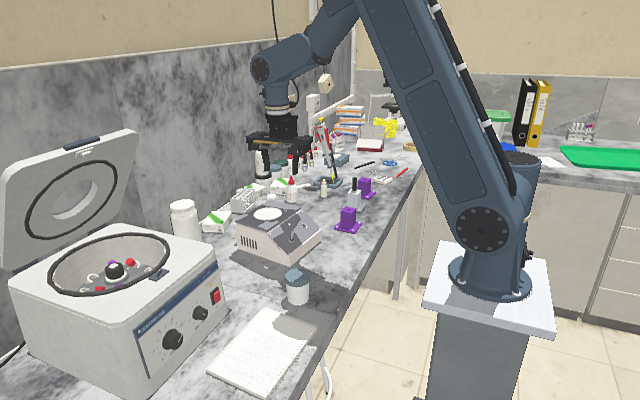

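View pics/side0.png

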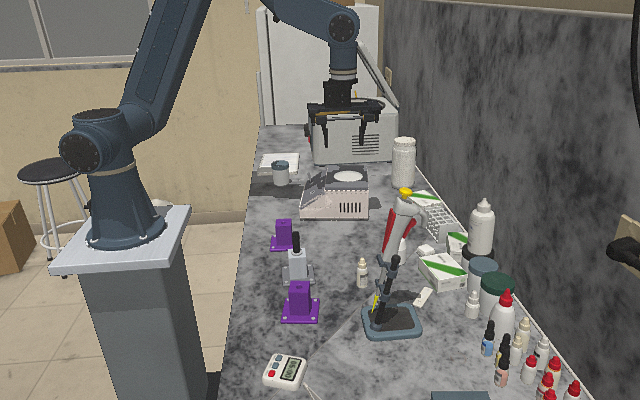

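The scene shows the small centrifuge at about (275,232). The pin stands in the grey holder at (355,190), with purple look-alikes at (348,222) and (366,187). In the side view the holder is at (297,265) and the centrifuge at (335,195).

View pics/wrist0.png

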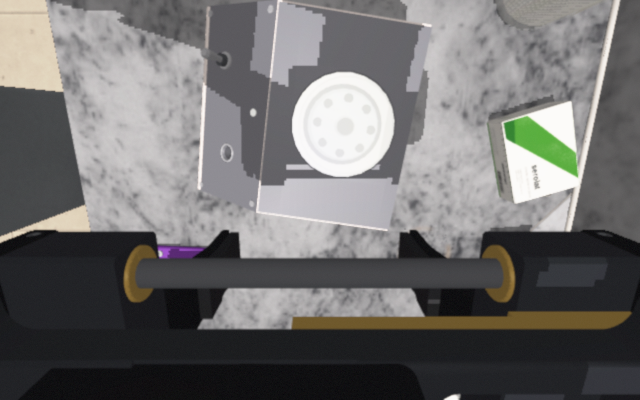

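```bash
cat >> h.py <<'E'
a35=np.radians(35)
def fit(P):
    # P: name->list of xyz ; fit spinner x,y,yaw with known geometry
    from scipy.optimize import least_squares
    s=lambda u,y,n=0:np.array([-.1+u*np.cos(a35)-n*np.sin(a35),y,.048+u*np.sin(a35)+n*np.cos(a35)])
    def res(v):
        Rz=R.from_euler('z',v[2]); t=np.r_[v[0],v[1],0]
        m={'release_hole':s(v[4],v[3]),'toggle_base':s(v[4]-.010,v[3]+.084),'toggle_tip':s(v[4]-.01+.0121,v[3]+.084,.0336),'spinner':np.zeros(3),'lid_front':np.r_[-.026,0,.102]}
        return np.concatenate([(Rz.apply(m[k])+t-p) for k in P for p in P[k]]+[[.3*(v[4]-.0384)]])
    f=least_squares(res,[.6,.07,0,-.04,.038]); v=f.x
    Rz=R.from_euler('z',v[2]); t=np.r_[v[0],v[1],0]
    return v,Rz.apply(s(v[4],v[3]))+t,Rz.apply(s(v[4]-.01,v[3]+.084))+t,Rz.as_matrix()@R.from_euler('y',-35,degrees=True).as_matrix(),f.fun
E
python3 - <<'E'
from h import *
P={'release_hole':[[.531,.04,.069],[.536,.036,.07],[.533,.042,.065]],'toggle_base':[[.539,.122,.062],[.535,.121,.059]],'toggle_tip':[[.531,.122,.096],[.529,.124,.097]],'spinner':[[.606,.069,-.003],[.603,.073,0],[.604,.066,.002]],'lid_front':[[.583,.07,.101],[.58,.072,.102]]}
v,h,t,M,r=fit(P); print(v.round(4),np.degrees(v[2]),h,t,M.round(3)); print((r*1000).round(1))
c=robot.camera('wrist'); print(np.linalg.inv(c['world_to_cam']).round(3),c['mtx']); print(proj(c,h),proj(c,t))
E
```

```text
[ 0.6072  0.0681 -0.1546 -0.041   0.037 ] -8.859127080163137 [0.53206791 0.0383468  0.06924757] [0.53691059 0.12260622 0.0635118 ] [[ 0.809  0.154 -0.567]
 [-0.126  0.988  0.088]
 [ 0.574  0.     0.819]]
[ 1.1 -1.7  0.2 -3.9  2.3 -0.8 -0.9 -3.7  4.2 -2.1  0.6  1.5  1.9  1.6
  4.5 -3.3  2.   2.  -1.3  0.   1.   1.2 -0.9  3.   4.2 -4.9  0.   3.2
  2.1 -2.  -1.5  2.1  1.   1.5  0.1 -0.  -0.4]
[[ 1.    -0.    -0.001  0.625]
 [-0.001 -0.967 -0.257  0.071]
 [-0.001  0.257 -0.967  0.384]
 [ 0.     0.     0.     1.   ]] [[318.41783054   0.         318.88882437]
 [  0.         318.41783054 201.11983473]
 [  0.           0.           1.        ]]
[224.78147634 151.29360117] [224.83513607  59.68574024]
```

The wrist view shows the hole at (227,152) and the toggle base at (223,60), which matches the fit. The casing is yawed about -9°.

```bash
cat >> h.py <<'E'
# current estimates (panel frame)
H=np.array([.5321,.0383,.0692]); YAW=np.radians(-8.86)
Mp=R.from_euler('z',YAW).as_matrix()@R.from_euler('y',-35,degrees=True).as_matrix()
TB=H+Mp@[-.010,.084,0]
Rp=np.c_[Mp[:,1],Mp[:,0],-Mp[:,2]]   # tool axes square to the panel, closing along slope
def rel(p,Rt,o=None):
    o=o or robot.get_obs(); R0=R.from_quat(o['tool_rot']).as_matrix()
    print('shift mm',(1000*R0.T@(np.asarray(p)-o['position'])).round(1),'turn deg',np.degrees(R.from_matrix(R0.T@Rt).as_rotvec()).round(2))
E
python3 - <<'E'
from h import *
o=robot.get_obs()
rel(TB+Mp@[.038,0,.090],Rp)
E
```

```text
shift mm [ 125.7 -108.3   85.6] turn deg [-34.93  -2.71   8.58]
```

Call:
move_arm:
  series: "42 -36 15 -12 -1 3; 84 -72 30 -24 -2 6; 126 -108 50 -35 -2.7 8.6; 126 -108 70 -35 -2.7 8.6; 126 -108 86 -35 -2.7 8.6; 126 -108 86 -35 -2.7 8.6; 126 -108 86 -35 -2.7 8.6; 126 -108 86 -35 -2.7 8.6"
  jaw: 0
  newtons: 40

```text
time: 2.52
position: [0.5365, 0.0867, 0.1813]
tool_rot: [0.735, 0.628, 0.131, 0.221]
ft_force: [0.7, -0.7, 0.1]
grip_width: 0.0414
grip_force: 0.0
```

```bash
python3 - <<'E'
from h import *
o=robot.get_obs(); print(o['time'],o['position'],o['ft_force'],o['grip_width'])
rel(TB+Mp@[.038,0,.090],Rp,o)
c=robot.camera('wrist'); save(c,'w1.png')
for t in ['release_hole','toggle_base','toggle_tip','lid_front','spinner']:
    print(t,[(np.round(d['xyz'],3).tolist(),round(d['p'],2),proj(c,d['xyz']).round().tolist()) for d in robot.tip_of(c,t)[:2]])
print(proj(c,H),proj(c,TB),proj(c,TB+Mp@[.0121,0,.0336]))
E
```

```text
2.5167 [0.53650167 0.08674732 0.18133746] [ 0.69127627 -0.7000633   0.112935  ] 0.041372827612026875
shift mm [ 36.6 -32.5   3.8] turn deg [-5.63  4.86  1.43]
release_hole [([0.535, 0.042, 0.069], 0.59, [257.0, 249.0])]
toggle_base [([0.536, 0.121, 0.06], 0.77, [234.0, 155.0])]
toggle_tip [([0.527, 0.125, 0.096], 0.51, [236.0, 162.0])]
lid_front [([0.579, 0.07, 0.101], 0.6, [319.0, 216.0])]
spinner [([0.605, 0.064, -0.002], 0.87, [294.0, 180.0])]
[255.38453493 254.20587334] [236.8062313  152.89674873] [237.24656152 163.84379109]
```

View pics/w1.png

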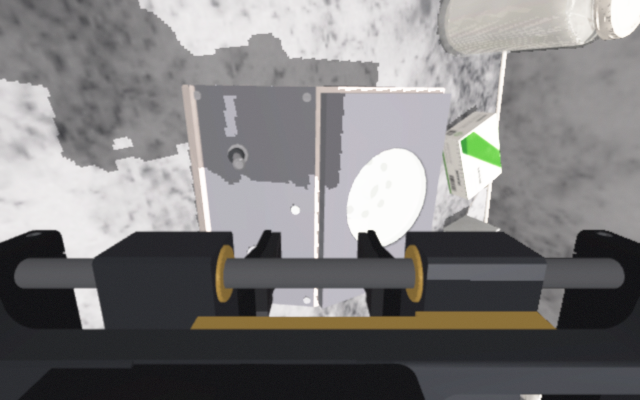

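The wrist view shows the toggle bat at (236,158), the hole half hidden at (253,250) and the lid edge at column 318.

```bash
python3 - <<'E'
from h import *
P={'release_hole':[[.531,.04,.069],[.536,.036,.07],[.533,.042,.065],[.535,.042,.069]],'toggle_base':[[.539,.122,.062],[.535,.121,.059],[.536,.121,.06]],'toggle_tip':[[.531,.122,.096],[.529,.124,.097],[.527,.125,.096]],'spinner':[[.606,.069,-.003],[.603,.073,0],[.604,.066,.002],[.605,.064,-.002]],'lid_front':[[.583,.07,.101],[.58,.072,.102],[.579,.07,.101]]}
v,h,t,M,r=fit(P); print(v.round(4),np.degrees(v[2]),h,t)
c=robot.camera('wrist'); print(proj(c,h),proj(c,t))
o=robot.get_obs(); print(o['position']); rel(t+Mp@[.038,0,.090],Rp,o)
E
```

```text
[ 0.607   0.0672 -0.1477 -0.0393  0.0369] -8.460416095396798 [0.53222382 0.0386907  0.0691587 ] [0.53648003 0.12298177 0.06342293]
[253.49640285 253.3958115 ] [233.77011807 152.03435752]
[0.53783248 0.08606104 0.18205935]
shift mm [ 37.4 -34.6   3.5] turn deg [-5.63  4.86  1.35]
```

Call:
move_arm:
  series: "18 -17 2 -5.6 4.9 1.4; 37 -35 3 -5.6 4.9 1.4; 37 -35 3 -5.6 4.9 1.4; 37 -35 3 -5.6 4.9 1.4"

```text
time: 3.2
position: [0.5231, 0.13, 0.1752]
tool_rot: [0.73, 0.62, 0.187, 0.22]
ft_force: [3.8, -1.6, 3.3]
grip_width: 0.0006
grip_force: 0.0
```

```bash
python3 - <<'E'
from h import *
T=np.array([.5365,.1222,.0630])
o=robot.get_obs(); print(o['time'],o['position'],o['ft_force'],o['grip_width'])
rel(T+Mp@[.038,0,.090],Rp,o); rel(T+Mp@[.038,0,.046],Rp,o); rel(T+Mp@[.015,0,.046],Rp,o)
c=robot.camera('wrist'); save(c,'w2.png')
for t in ['toggle_base','toggle_tip']:
    print(t,[(np.round(d['xyz'],3).tolist(),round(d['p'],2),proj(c,d['xyz']).round().tolist()) for d in robot.tip_of(c,t)[:2]])
E
```

```text
3.2 [0.52308465 0.13001526 0.17521914] [ 3.80864982 -1.64054588  3.30500249] 0.0006258612663281147
shift mm [ -5.7 -14.2  10.6] turn deg [-1.49  0.22 -0.36]
shift mm [ -5.5 -13.1  54.6] turn deg [-1.49  0.22 -0.36]
shift mm [ -5.7 -36.1  55.2] turn deg [-1.49  0.22 -0.36]
toggle_base [([0.536, 0.123, 0.064], 0.83, [256.0, 216.0])]
toggle_tip [([0.528, 0.124, 0.097], 0.69, [265.0, 231.0]), ([0.437, 0.28, -0.002], 0.24, [25.0, 14.0])]
```

Call:
move_arm:
  series: "-6 -14 11 -1.5 0 -0.4; -6 -14 11 -1.5 0 -0.4; -6 -14 11 -1.5 0 -0.4; -6 -14 11 -1.5 0 -0.4"

```text
time: 3.68
position: [0.5242, 0.1284, 0.1743]
tool_rot: [0.726, 0.624, 0.183, 0.223]
ft_force: [-0.1, 1.1, -0.1]
grip_width: 0.0005
grip_force: 0.0
```

```bash
python3 - <<'E'
from h import *
T=np.array([.5365,.1222,.0630])
o=robot.get_obs(); print(o['time'],o['position'],o['ft_force'],o['joint_velocities'].round(3))
rel(T+Mp@[.038,0,.046],Rp,o); rel(T+Mp@[.015,0,.046],Rp,o)
E
```

```text
3.6833 [0.52421786 0.12844208 0.17425992] [-0.07277232  1.11643327 -0.08226448] [ 0.003  0.002  0.006 -0.002 -0.     0.008]
shift mm [ -3.6 -13.7  53.1] turn deg [-1.51  0.59  0.42]
shift mm [ -3.5 -36.7  53.7] turn deg [-1.51  0.59  0.42]
```

```bash
python3 - <<'E'
from h import *
print(robot.get_obs()['q'].round(3), R.from_quat(robot.get_obs()['tool_rot']).as_matrix().round(3), Rp.round(3))
E
```

```text
[ 0.117  0.465  2.089 -1.43   0.16   1.65 ] [[ 0.154  0.825  0.544]
 [ 0.988 -0.121 -0.095]
 [-0.013  0.552 -0.834]] [[ 0.154  0.809  0.567]
 [ 0.988 -0.126 -0.088]
 [ 0.     0.574 -0.819]]
```

Call:
move_arm:
  series: "0 0 0 0 0 0; 0 0 0 0 0 0"

```text
time: 3.85
position: [0.5237, 0.1287, 0.1741]
tool_rot: [0.726, 0.624, 0.183, 0.222]
ft_force: [-0.4, 0.6, -0.1]
grip_width: 0.0002
grip_force: 0.0
```

```bash
python3 - <<'E'
from h import *
T=np.array([.5365,.1222,.0630])
print(robot.get_obs()['q'].round(3))
rel(T+Mp@[.038,0,.046],Rp)
E
```

```text
[ 0.118  0.465  2.09  -1.43   0.16   1.651]
shift mm [ -3.8 -13.1  53.2] turn deg [-1.55  0.57  0.4 ]
```

Joint 4 is at its limit: a 35° forward lean is near the wrist singularity. I'll use a smaller lean of 15° from vertical for the toggle.

```bash
cat >> h.py <<'E'
def tilt(deg,yaw=YAW):
    M=R.from_euler('z',yaw).as_matrix()@R.from_euler('y',-deg,degrees=True).as_matrix()
    return np.c_[M[:,1],M[:,0],-M[:,2]]
T=np.array([.5365,.1222,.0630])
def corner(u,n,deg=15):
    Rt=tilt(deg); return T+Mp@[u,0,n]-Rt@[0,-.015,.022],Rt
E
python3 - <<'E'
from h import *
rel(*corner(.024,.060))
E
```

```text
shift mm [-4.1 -6.3 23.5] turn deg [18.45  0.63  0.3 ]
```

Call:
move_arm:
  series: "-4 -2 0 6.5 0 0; -4 -3 0 13 0 0; -4 -6 6 18.5 0.6 0.3; -4 -6 14 18.5 0.6 0.3; -4 -6 23 18.5 0.6 0.3; -4 -6 23 18.5 0.6 0.3"

```text
time: 4.35
position: [0.5282, 0.1172, 0.1547]
tool_rot: [0.751, 0.635, 0.1, 0.15]
ft_force: [-0.8, -1.2, 0.3]
grip_width: 0.0004
grip_force: 0.0
```

```bash
python3 - <<'E'
from h import *
o=robot.get_obs(); print(o['time'],o['q'].round(3),o['ft_force'].round(1))
rel(*corner(.024,.060)); rel(*corner(.024,.024)); rel(*corner(-.001,.024))
E
```

```text
4.35 [ 0.078  0.49   1.952 -0.342  0.379  0.542] [-0.8 -1.2  0.3]
shift mm [6.4 0.1 3.7] turn deg [ 5.59  2.51 -0.38]
shift mm [ 8.   9.1 38.5] turn deg [ 5.59  2.51 -0.38]
shift mm [  8.1 -15.2  44.7] turn deg [ 5.59  2.51 -0.38]
```

Call:
move_arm:
  series: "6 0 4 5.6 2.5 0; 6 0 4 5.6 2.5 0; 6 0 4 5.6 2.5 0; 6 0 4 5.6 2.5 0"

```text
time: 4.68
position: [0.5315, 0.1218, 0.1512]
tool_rot: [0.756, 0.641, 0.086, 0.101]
ft_force: [0.3, -0.1, -0.9]
grip_width: 0.0006
grip_force: 0.0
```

```bash
python3 - <<'E'
from h import *
o=robot.get_obs(); print(o['time'],o['q'].round(3),o['ft_force'].round(1))
rel(*corner(.024,.060)); rel(*corner(.024,.024)); rel(*corner(-.001,.024))
E
```

```text
4.6833 [ 0.05   0.501  1.896 -0.118  0.487  0.31 ] [ 0.3 -0.1 -0.9]
shift mm [ 1.1 -1.1 -0.1] turn deg [ 0.27  0.11 -0.46]
shift mm [ 1.3 11.1 33.8] turn deg [ 0.27  0.11 -0.46]
shift mm [  1.1 -12.4  42.2] turn deg [ 0.27  0.11 -0.46]
```

Call:
move_arm:
  series: "1 8 12 0 0 0; 1 11 24 0 0 0; 1 11 34 0 0 0; 1 11 34 0 0 0; 1 5 36 0 0 0; 1 0 38 0 0 0; 1 0 38 0 0 0"

```text
time: 5.27
position: [0.5388, 0.1218, 0.1137]
tool_rot: [0.755, 0.642, 0.085, 0.1]
ft_force: [0.7, 0.5, 0.3]
grip_width: 0.0006
grip_force: 0.0
```

```bash
python3 - <<'E'
from h import *
o=robot.get_obs(); print(o['time'],o['ft_force'].round(1))
rel(*corner(.024,.060)); rel(*corner(-.001,.024));rel(*corner(-.006,.024))
c=robot.camera('wrist');save(c,'w3.png')
b=robot.camera('scene')
for k in (c,b):
  for t in ['toggle_base','toggle_tip']:
    print(t,[(np.round(d['xyz'],3).tolist(),round(d['p'],2),proj(k,d['xyz']).round().tolist()) for d in robot.tip_of(k,t)[:2]])
E
```

```text
5.2667 [0.7 0.5 0.3]
shift mm [ -0.1   1.6 -38.2] turn deg [ 0.02  0.1  -0.4 ]
shift mm [-0.1 -9.6  4.1] turn deg [ 0.02  0.1  -0.4 ]
shift mm [ -0.1 -14.3   5.8] turn deg [ 0.02  0.1  -0.4 ]
toggle_base [([0.535, 0.12, 0.06], 0.65, [292.0, 236.0]), ([0.605, 0.066, -0.001], 0.15, [365.0, 247.0])]
toggle_tip []
toggle_base [([0.541, 0.123, 0.065], 0.73, [290.0, 240.0])]
toggle_tip [([0.53, 0.122, 0.096], 0.4, [292.0, 231.0])]
```

View pics/w3.png

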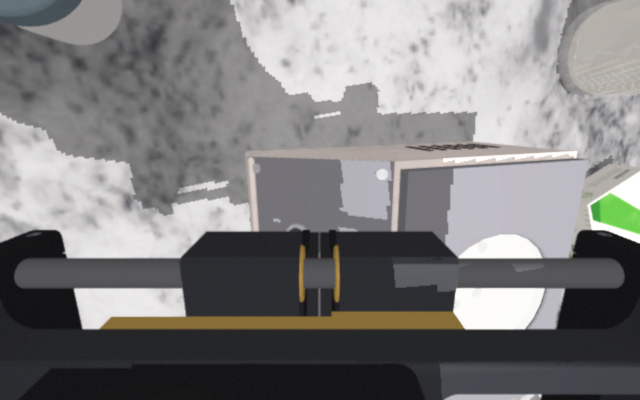

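The wrist view shows the nut at (293,230) just behind the knuckles, and there is no contact yet. I'll keep pushing downslope.

Call:
move_arm:
  series: "0 -4 2 0 0 0; 0 -8 3 0 0 0; 0 -10 4 0 0 0; 0 -10 4 0 0 0"

```text
time: 5.9
position: [0.5343, 0.1232, 0.1088]
tool_rot: [0.755, 0.642, 0.088, 0.102]
ft_force: [1.9, 1.1, 3.7]
grip_width: 0.0005
grip_force: 1.7
```

```bash
python3 - <<'E'
from h import *
o=robot.get_obs(); print(o['time'],o['ft_force'].round(1))
rel(*corner(-.006,.024))
for n in ('scene','side','wrist'):
  k=robot.camera(n)
  for t in ['toggle_tip']:
    print(n,t,[(np.round(d['xyz'],3).tolist(),round(d['p'],2),proj(k,d['xyz']).round().tolist()) for d in robot.tip_of(k,t)[:2]])
E
```

```text
5.9 [1.9 1.1 3.7]
shift mm [-0.7 -8.5  2.3] turn deg [ 0.45  0.01 -0.45]
scene toggle_tip []
side toggle_tip []
wrist toggle_tip []
```

Call:
move_arm:
  series: "0 -3 1 0 0 0; 0 -6 2 0 0 0; 0 -6 2 0 0 0"

```text
time: 6.45
position: [0.5274, 0.1239, 0.1046]
tool_rot: [0.755, 0.642, 0.086, 0.101]
ft_force: [1.0, 1.8, 2.1]
grip_width: 0.0004
grip_force: 1.3
```

```bash
python3 - <<'E'
from h import *
o=robot.get_obs(); print(o['time'],o['position'],o['ft_force'].round(1))
rel(*corner(-.006,.024))
k=robot.camera('scene'); i=k['img'][180:290,230:350]
cv2.imwrite('pics/s3.png',cv2.resize(i[:,:,::-1],None,fx=6,fy=5,interpolation=cv2.INTER_CUBIC))
E
```

```text
6.45 [0.52740992 0.12391364 0.10460681] [1.  1.8 2.1]
shift mm [-0.3 -0.7  0.1] turn deg [ 0.23  0.06 -0.44]
```

View pics/s3.png

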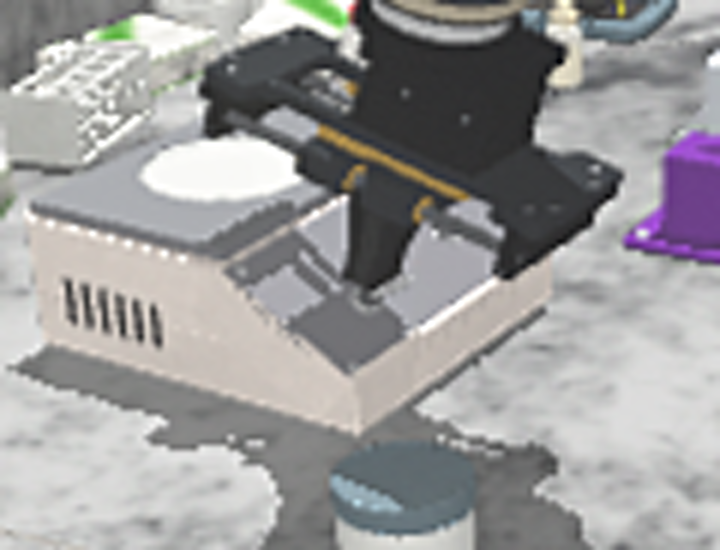

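The crop shows the tapered fingertips right at the toggle (365,295). The bat isn't clearly over yet, so I'll push a bit further.

Call:
move_arm:
  series: "0 -3 1 0 0 0; 0 -6 2 0 0 0; 0 -9 3 0 0 0; 0 -9 3 0 0 0"

```text
time: 6.83
position: [0.5246, 0.1249, 0.1017]
tool_rot: [0.754, 0.642, 0.091, 0.104]
ft_force: [6.0, -4.0, 12.5]
grip_width: 0.0008
grip_force: 6.7
```

Call:
move_arm:
  series: "0 0 -20 0 0 0; 0 5 -60 0 0 0; 0 10 -90 0 0 0; 0 10 -90 0 0 0"

```text
time: 7.17
position: [0.5063, 0.1277, 0.1926]
tool_rot: [0.755, 0.642, 0.088, 0.102]
ft_force: [0.4, 0.6, -0.7]
grip_width: 0.0004
grip_force: 0.0
```

```bash
python3 - <<'E'
from h import *
o=robot.get_obs(); print(o['time'],o['position'],o['ft_force'].round(1),o['q'].round(2))
for n in ('scene','side','wrist'):
  k=robot.camera(n)
  if n=='wrist': save(k,'w4.png')
  for t in ['toggle_base','toggle_tip','release_hole']:
    print(n,t,[(np.round(d['xyz'],3).tolist(),round(d['p'],2),proj(k,d['xyz']).round().tolist()) for d in robot.tip_of(k,t)[:2]])
E
```

```text
7.1667 [0.50634593 0.12765423 0.19261546] [ 0.4  0.6 -0.7] [ 0.07  0.4   1.92 -0.11  0.56  0.31]
scene toggle_base [([0.538, 0.122, 0.063], 0.96, [291.0, 240.0])]
scene toggle_tip []
scene release_hole [([0.535, 0.038, 0.066], 0.66, [304.0, 227.0])]
side toggle_base [([0.542, 0.12, 0.063], 0.81, [313.0, 183.0])]
side toggle_tip []
side release_hole [([0.534, 0.038, 0.069], 0.8, [312.0, 192.0])]
wrist toggle_base [([0.536, 0.123, 0.061], 0.61, [316.0, 200.0])]
wrist toggle_tip [([0.505, 0.128, 0.084], 0.78, [286.0, 210.0])]
wrist release_hole [([0.534, 0.038, 0.07], 0.82, [331.0, 289.0])]
```

View pics/w4.png

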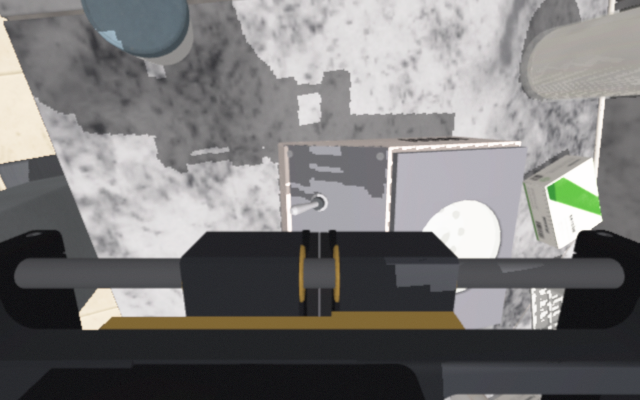

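The toggle is now off: the tip at (288,211) leans downslope from its base at (318,202), matching the computed off pose. Next is the pin, gripped with the tool leaning back 15° so that only a 20° forward lean is needed at the hole.

```bash
cat >> h.py <<'E'
H=np.array([.534,.0388,.069]); PIN=np.array([.479,-.282,0.])
def tc(deg,yaw):
    M=R.from_euler('z',yaw,degrees=True).as_matrix()@R.from_euler('y',-deg,degrees=True).as_matrix()
    return np.c_[-M[:,0],M[:,1],-M[:,2]]
RG=tc(-15,-30)
def grasp(z,up=0): return PIN+[0,0,z+up]-RG@[0,0,.003],RG
E
python3 - <<'E'
from h import *
rel(*grasp(.098,.10))
E
```

```text
shift mm [-408.5   42.3   -2. ] turn deg [ 22.32  22.21 -66.97]
```

Call:
move_arm:
  series: "-36 4 -10 2 2 -6; -72 8 -15 4 4 -12; -108 12 -15 6 6 -18; -144 16 -15 8 8 -24; -180 20 -15 10 10 -30; -220 24 -10 12 12 -36; -260 28 -8 14 14 -42; -300 32 -5 16 16 -48"
  jaw: 0.6

```text
time: 8.43
position: [0.4891, -0.1218, 0.2036]
tool_rot: [0.492, 0.868, 0.059, -0.032]
ft_force: [1.4, -0.6, -0.3]
grip_width: 0.0458
grip_force: 0.0
```

```bash
python3 - <<'E'
from h import *
o=robot.get_obs(); print(o['time'],o['position'],o['q'].round(2))
rel(*grasp(.098,.10))
E
```

```text
8.4333 [ 0.48907149 -0.12178017  0.20358136] [-0.53  0.44  1.76  0.14  1.02 -1.15]
shift mm [-132.1  -89.9  -18.8] turn deg [  9.41   9.35 -28.13]
```

Call:
move_arm:
  series: "-25 -17 -6 2.5 2.5 -7; -50 -34 -10 5 5 -14; -75 -51 -16 7.5 7.5 -21; -95 -65 -16 9.4 9.4 -28; -95 -65 -16 9.4 9.4 -28; -95 -65 -16 9.4 9.4 -28"

```text
time: 8.93
position: [0.4825, -0.2378, 0.203]
tool_rot: [0.261, 0.956, 0.034, -0.126]
ft_force: [-0.2, -0.5, 0.6]
grip_width: 0.0522
grip_force: 0.0
```

```bash
python3 - <<'E'
from h import *
c=robot.camera('wrist'); save(c,'w5.png')
o=robot.get_obs(); print(o['time'],o['position'],o['q'].round(2))
rel(*grasp(.098,.10)); rel(*grasp(.098))
b=robot.camera('side')
for k in (c,b):
  for t in ['pin_grip','holder_mouth','pin_tip']:
    print(t,[(np.round(d['xyz'],3).tolist(),round(d['p'],2),proj(k,d['xyz']).round().tolist()) for d in robot.tip_of(k,t)[:3]])
E
```

```text
8.9833 [ 0.48197984 -0.23647714  0.20323868] [-0.65  0.57  1.52 -0.03  1.31 -1.67]
shift mm [-21.2 -40.7  -3.3] turn deg [ 0.12 -0.02 -0.55]
shift mm [-47.1 -40.7  93.3] turn deg [ 0.12 -0.02 -0.55]
pin_grip [([0.482, -0.285, 0.097], 0.46, [268.0, 270.0])]
holder_mouth [([0.451, -0.131, 0.066], 0.86, [402.0, 148.0]), ([0.481, -0.282, 0.064], 0.77, [276.0, 260.0])]
pin_tip []
pin_grip [([0.476, -0.284, 0.096], 0.63, [295.0, 242.0])]
holder_mouth [([0.48, -0.407, 0.066], 0.74, [300.0, 286.0]), ([0.448, -0.125, 0.064], 0.69, [283.0, 222.0])]
pin_tip []
```

View pics/w5.png

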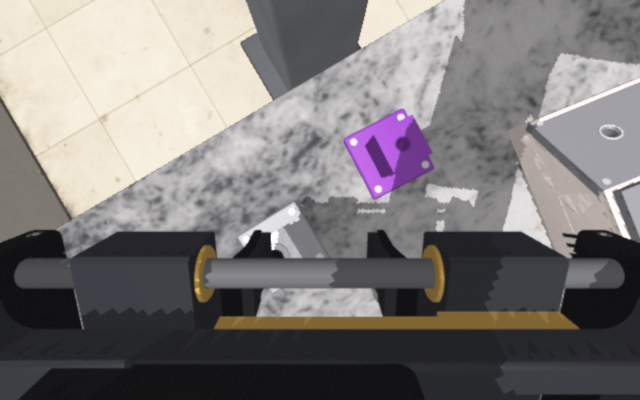

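The wrist view shows the holder's foot at (290,230) with the pin top near (273,255), and the purple look-alike at (388,153). Pin estimate (0.479,-0.283) stands.

Call:
move_arm:
  series: "-21 -41 -3 0 0 -0.5; -21 -41 -3 0 0 -0.5; -21 -41 -3 0 0 -0.5; -21 -41 -3 0 0 -0.5"

```text
time: 9.67
position: [0.4791, -0.282, 0.2014]
tool_rot: [0.257, 0.958, 0.035, -0.126]
ft_force: [-1.0, 1.2, 0.2]
grip_width: 0.0521
grip_force: 0.0
```

```bash
python3 - <<'E'
from h import *
PIN[1]=-.283
c=robot.camera('wrist')
o=robot.get_obs(); print(o['time'],o['position'])
rel(*grasp(.098,.10)); rel(*grasp(.098))
for t in ['pin_grip','holder_mouth']:
    print(t,[(np.round(d['xyz'],3).tolist(),round(d['p'],2),proj(c,d['xyz']).round().tolist()) for d in robot.tip_of(c,t)[:3]])
E
```

```text
9.7167 [ 0.47905425 -0.28137779  0.20146241]
shift mm [-1.6 -1.4  0.1] turn deg [ 0.11 -0.02  0.04]
shift mm [-27.5  -1.6  96.7] turn deg [ 0.11 -0.02  0.04]
pin_grip [([0.481, -0.284, 0.1], 0.92, [317.0, 245.0])]
holder_mouth [([0.479, -0.286, 0.065], 0.81, [314.0, 239.0]), ([0.448, -0.13, 0.063], 0.64, [444.0, 124.0])]
```

Call:
move_arm:
  series: "-9 -2 32 0 0 0; -18 -2 64 0 0 0; -27 -2 92 0 0 0; -27.5 -2 97 0 0 0; -27.5 -2 97 0 0 0"

```text
time: 10.23
position: [0.4785, -0.2828, 0.0991]
tool_rot: [0.256, 0.958, 0.036, -0.128]
ft_force: [0.2, -0.7, -0.0]
grip_width: 0.0524
grip_force: 0.0
```

Call:
move_arm:
  series: "0 0 0 0 0 0; 0 0 0 0 0 0; 0 0 0 0 0 0; 0 0 0 0 0 0; 0 0 0 0 0 0; 0 0 0 0 0 0"
  jaw: 0
  newtons: 40

```text
time: 10.73
position: [0.48, -0.2849, 0.1014]
tool_rot: [0.256, 0.958, 0.034, -0.125]
ft_force: [0.5, -0.1, 0.5]
grip_width: 0.02
grip_force: 0.4
```

```bash
python3 - <<'E'
from h import *
PIN[1]=-.283
o=robot.get_obs(); print(o['time'],o['position'],o['tool_rot'].round(4).tolist(),o['ft_force'].round(1),o['grip_width'],o['grip_force'])
rel(*grasp(.098)); rel(*grasp(.098,.1))
E
```

```text
10.7333 [ 0.48001164 -0.28488151  0.10142342] [0.2564, 0.9579, 0.034, -0.125] [ 0.5 -0.1  0.5] 0.01998677283395121 0.37495530287344536
shift mm [0.9 1.1 0.8] turn deg [0.06 0.12 0.04]
shift mm [ 26.6   1.2 -95.9] turn deg [0.06 0.12 0.04]
```

Call:
move_arm:
  series: "0 0 0 0 0 0; 0 0 0 0 0 0; 0 0 0 0 0 0"

```text
time: 10.98
position: [0.48, -0.2847, 0.1012]
tool_rot: [0.256, 0.958, 0.034, -0.125]
ft_force: [1.1, 0.8, 3.8]
grip_width: 0.0149
grip_force: 40.0
```

```bash
python3 - <<'E'
from h import *
o=robot.get_obs(); print(o['time'],o['position'].tolist(),o['tool_rot'].round(5).tolist(),o['ft_force'].round(1),o['grip_width'],o['grip_force'])
E
```

```text
10.9833 [0.4799849429246639, -0.28471761385159355, 0.10119242906777874] [0.25635, 0.95781, 0.03429, -0.12531] [1.1 0.8 3.8] 0.014922448889712723 40.000042794272304
```

Call:
move_arm:
  series: "9 0 -32 0 0 0; 18 0 -65 0 0 0; 26 0 -97 0 0 0; 26 0 -97 0 0 0; 26 0 -97 0 0 0"

```text
time: 11.4
position: [0.4805, -0.2856, 0.2028]
tool_rot: [0.256, 0.958, 0.033, -0.123]
ft_force: [-0.1, 0.3, -0.4]
grip_width: 0.0149
grip_force: 40.0
```

```bash
cat >> h.py <<'E'
TCPg=np.array([.47998,-.28472,.10119]); Rg=R.from_quat([.25635,.95781,.03429,-.12531]).as_matrix()
axt=Rg.T@[0,0,1.]                       # pin axis (tip->handle) in tool
def tip_tool(pin=(.4795,-.284)):
    p=Rg.T@(np.array([pin[0],pin[1],.011])-TCPg); p[1]=(Rg.T@[0,0,-1.])[1]*.09; return p
E
python3 - <<'E'
from h import *
o=robot.get_obs(); print(o['time'],o['position'],o['grip_width'],o['ft_force'].round(1),axt,tip_tool())
c=robot.camera('wrist'); save(c,'w6.png')
R0=R.from_quat(o['tool_rot']).as_matrix()
w=o['position']+R0@tip_tool(); print('pred tip',w,proj(c,w))
for k in (c,robot.camera('side'),robot.camera('scene')):
  for t in ['pin_tip','pin_grip']:
    print(t,[(np.round(d['xyz'],4).tolist(),round(d['p'],2),proj(k,d['xyz']).round(1).tolist(),(1000*R0.T@(d['xyz']-o['position'])).round(1)) for d in robot.tip_of(k,t)[:3]])
# planned insert pose
E
```

```text
11.4 [ 0.48053466 -0.28560195  0.20280351] 0.014921803068790316 [-0.1  0.3 -0.4] [ 0.25762844  0.00144018 -0.96624299] [-0.02248629 -0.00012962  0.08734579]
pred tip [ 0.48014802 -0.28549989  0.11261051] [317.45332666 242.84062946]
pin_tip []
pin_grip [([0.4821, -0.2876, 0.1979], 0.75, [314.9, 271.3], array([-3.5, -1. ,  4.1]))]
pin_tip [([0.4782, -0.2806, 0.0663], 0.71, [296.6, 252.4], array([-30.2,   3.1, 133.2])), ([0.477, -0.2814, 0.1105], 0.6, [295.0, 236.0], array([-18.4,   1.8,  90.6]))]
pin_grip [([0.4775, -0.285, 0.1944], 0.63, [293.1, 203.4], array([ 0.7, -1. ,  8.9]))]
pin_tip [([0.6051, 0.0684, -0.0055], 0.65, [280.3, 246.8], array([ 13.8, 368.8, 219.1]))]
pin_grip [([0.4744, -0.2832, 0.1937], 0.48, [356.5, 157.5], array([ 4. , -1. , 10.5]))]
```

View pics/w6.png

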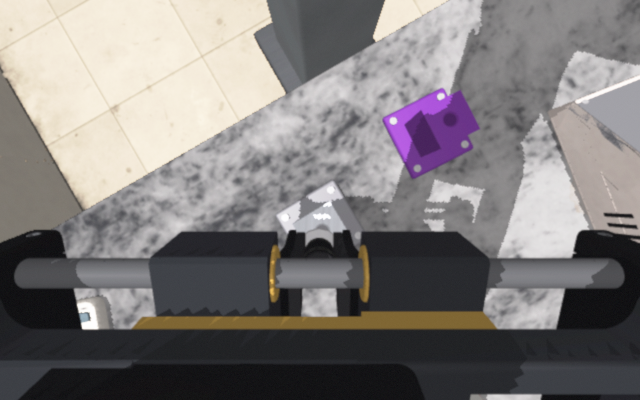

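The pin is held, with its collar visible at (319,240); the tip is hidden behind the bar. I'll now compute the hover over the hole.

```bash
cat >> h.py <<'E'
TIP=tip_tool()
def ins(n,u=0,y=0,yaw=-8.5,hole=None):
    h=H if hole is None else hole
    M=R.from_euler('z',yaw,degrees=True).as_matrix()@R.from_euler('y',-35,degrees=True).as_matrix()
    Rt=tc(20.07,yaw)
    return h+M@[u,y,n]-Rt@TIP,Rt
E
python3 - <<'E'
from h import *
p,Rt=ins(.06); print(p,Rt@axt,Mp[:,2]); rel(p,Rt)
E
```

```text
[0.44944876 0.05156732 0.19247419] [-0.56705432  0.08620301  0.81915715] [-0.56673231  0.0883426   0.81915204]
shift mm [185.  276.2  58.3] turn deg [ -0.86 -34.69 -21.79]
```

Call:
move_arm:
  series: "19 28 -4 0 -4 -2.5; 38 56 -4 0 -8 -5; 57 84 0 0 -12 -7.5; 76 112 6 -0.2 -16 -10; 95 140 14 -0.4 -20 -12.5; 114 168 22 -0.5 -24 -15; 133 196 32 -0.6 -28 -18; 150 224 42 -0.8 -32 -20"

```text
time: 12.52
position: [0.4559, -0.0114, 0.2001]
tool_rot: [0.088, 0.984, -0.01, 0.154]
ft_force: [0.1, 0.5, -0.8]
grip_width: 0.015
grip_force: 40.0
```

```bash
python3 - <<'E'
from h import *
o=robot.get_obs(); print(o['time'],o['position'],o['q'].round(2)); rel(*ins(.06))
E
```

```text
12.5167 [ 0.4558656 -0.0114206  0.2000571] [-0.3   0.3   2.1   0.1   0.44 -1.78]
shift mm [19.  60.8  2.4] turn deg [-0.13 -2.37 -1.68]
```

Call:
move_arm:
  series: "10 30 1 0 -2 -1; 18 58 2 0 -2.4 -1.7; 18 58 2 0 -2.4 -1.7; 18 58 2 0 -2.4 -1.7; 18 58 2 0 -2.4 -1.7"

```text
time: 12.93
position: [0.4514, 0.047, 0.193]
tool_rot: [0.074, 0.982, -0.014, 0.172]
ft_force: [0.0, -0.3, -0.5]
grip_width: 0.0149
grip_force: 40.0
```

```bash
python3 - <<'E'
from h import *
o=robot.get_obs(); print(o['time'],o['position'],o['q'].round(2)); rel(*ins(.06)); rel(*ins(.02))
R0=R.from_quat(o['tool_rot']).as_matrix(); w=o['position']+R0@TIP; print('tip',w)
out=[]
for n in ('scene','side','wrist'):
  k=robot.camera(n); print(n,'pred tip',proj(k,w).round(1),'hole',proj(k,H).round(1))
  for t in ['pin_tip','pin_grip','release_hole']:
    print(t,[(np.round(d['xyz'],4).tolist(),round(d['p'],2),proj(k,d['xyz']).round(1).tolist()) for d in robot.tip_of(k,t)[:2]])
  u,v=proj(k,H).astype(int); 
  if n!='wrist': 
    i=k['img'][v-70:v+40,u-40:u+40]; out.append(cv2.resize(i[:,:,::-1],None,fx=5,fy=5,interpolation=cv2.INTER_CUBIC))
cv2.imwrite('pics/c7.png',np.hstack(out))
E
```

```text
12.9333 [0.45140195 0.04699603 0.19296315] [-0.14  0.31  2.13 -0.02  0.35 -1.55]
shift mm [ 2.6  4.2 -0.4] turn deg [-0.13 -0.15 -0.04]
shift mm [-7.8  4.3 38.2] turn deg [-0.13 -0.15 -0.04]
tip [0.50169331 0.03913335 0.11850582]
scene pred tip [313.1 213.3] hole [303.9 225.9]
pin_tip [([0.4954, 0.0403, 0.1132], 0.56, [314.9, 215.4])]
pin_grip [([0.4518, 0.0433, 0.1852], 0.61, [328.0, 196.0])]
release_hole [([0.5357, 0.0369, 0.0683], 0.97, [303.7, 225.7]), ([0.6069, 0.0739, -0.0035], 0.16, [278.9, 247.0])]
side pred tip [300.  177.2] hole [311.7 192. ]
pin_tip []
pin_grip [([0.4426, 0.2823, -0.0001], 0.7, [282.0, 182.6]), ([0.4511, 0.0429, 0.1868], 0.65, [280.8, 155.6])]
release_hole [([0.5341, 0.0365, 0.0709], 0.71, [311.8, 191.7])]
wrist pred tip [318.1 243.4] hole [323.2 233.2]
pin_tip []
pin_grip [([0.4556, 0.0464, 0.189], 0.78, [317.8, 269.3])]
release_hole [([0.5326, 0.04, 0.0684], 0.8, [324.2, 231.6])]
```

View pics/c7.png

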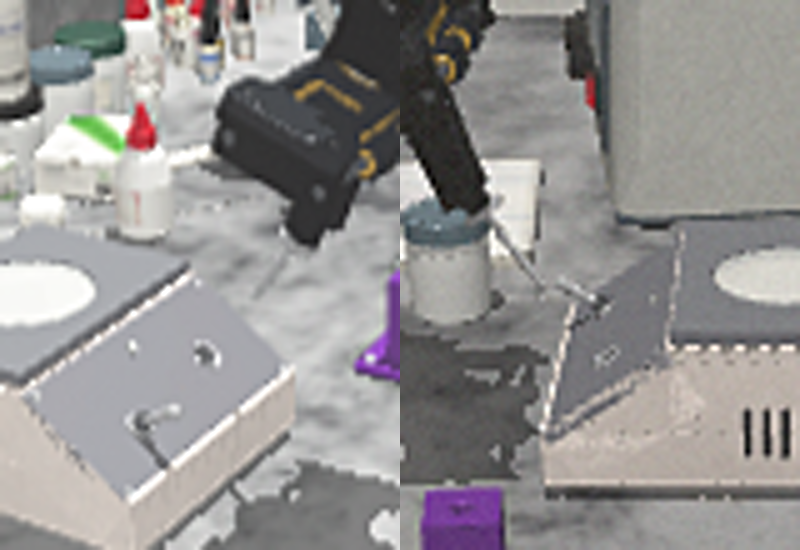

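In the scene crop the tip is at (255,298) and the hole at (206,352); in the side crop they are at (545,293) and (607,356). I'll approach to 15 mm and check again.

Call:
move_arm:
  series: "-2 4 16 0 0 0; -6 4 30 0 0 0; -9 4 43 0 0 0; -9 4 43 0 0 0; -9 4 43 0 0 0"

```text
time: 13.95
position: [0.4737, 0.0477, 0.1548]
tool_rot: [0.074, 0.982, -0.014, 0.171]
ft_force: [1.0, -0.5, -1.4]
grip_width: 0.0152
grip_force: 40.0
```

```bash
python3 - <<'E'
from h import *
o=robot.get_obs(); print(o['time'],o['position'],o['q'].round(2),o['ft_force'].round(1)); rel(*ins(.015))
R0=R.from_quat(o['tool_rot']).as_matrix(); w=o['position']+R0@TIP; print('tip',w,'in panel',(1000*Mp.T@(w-H)).round(1), 'axis',Mp.T@R0@axt)
out=[]
for n in ('scene','side'):
  k=robot.camera(n); print(n,'pred tip',proj(k,w).round(1),'collar',proj(k,w+R0@axt*.055).round(1),'hole',proj(k,H).round(1))
  for t in ['pin_tip','release_hole']:
    print(t,[(np.round(d['xyz'],4).tolist(),round(d['p'],2),proj(k,d['xyz']).round(1).tolist()) for d in robot.tip_of(k,t)[:1]])
  u,v=proj(k,H).astype(int); print(u-20,v-35)
  i=k['img'][v-35:v+15,u-20:u+20]; out.append(cv2.resize(i[:,:,::-1],None,fx=10,fy=10,interpolation=cv2.INTER_CUBIC))
cv2.imwrite('pics/c8.png',np.hstack(out))
E
```

```text
13.95 [0.47373205 0.04767436 0.15480575] [-0.13  0.43  2.12 -0.04  0.25 -1.52] [ 1.  -0.5 -1.4]
shift mm [-1.4  0.3 -0.3] turn deg [-0.14 -0.3  -0.07]
tip [0.52382158 0.03982073 0.08021153] in panel [-1.9 -0.6 15. ] axis [5.29708079e-03 4.63258375e-04 9.99985863e-01]
scene pred tip [306.7 223.4] collar [315.1 212.5] hole [303.9 225.9]
pin_tip [([0.5196, 0.0414, 0.0811], 0.62, [307.7, 223.7])]
release_hole [([0.5341, 0.0393, 0.0686], 0.6, [303.8, 226.1])]
283 190
side pred tip [308.1 188.6] collar [296.7 174.4] hole [311.7 192. ]
pin_tip [([0.5154, 0.0413, 0.0772], 0.6, [305.3, 189.5])]
release_hole []
291 156
```

View pics/c8.png

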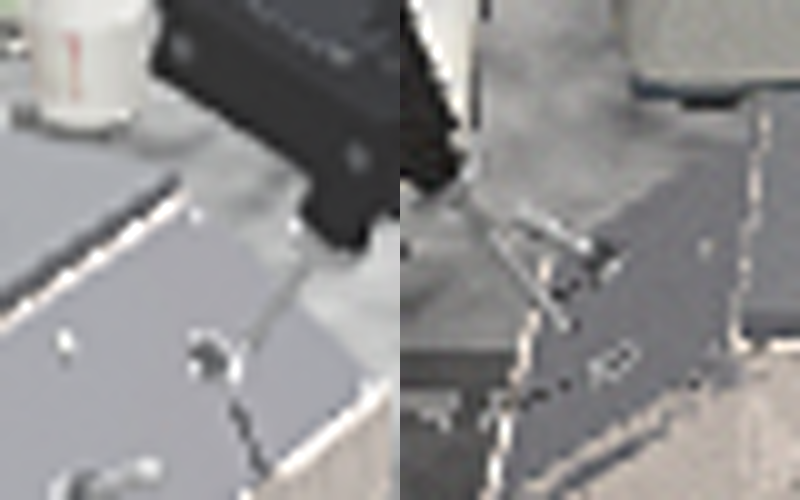

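```bash
python3 - <<'E'
from h import *
s=robot.camera('scene'); d=robot.camera('side')
f=lambda a,b:(1000*Mp.T@(tri([(s,a),(d,b)])-H)).round(1)
print('hole',f((303.2,224.7),(311.7,191.7)),f((303.8,226),(311.8,191.8)))
print('tip',f((306.3,226),(307.2,188.3)),f((306.3,225),(307.2,188.3)),f((307.7,223.7),(305.3,189.5)))
for k in (s,d):
  J=[proj(k,H+Mp[:,i]*.005)-proj(k,H) for i in range(3)]; print(np.round(J,2).tolist())
# edge-based: enlarge
i=s['img'][205:240,290:330]; g=cv2.cvtColor(i,cv2.COLOR_RGB2GRAY)
print(g[8:26,8:26])
E
```

```text
hole [ 2.4 -1.1  1.2] [0.1 0.8 0.2]
tip [-7.1  8.5 14.7] [-5.5  5.8 15.5] [-7.8 -1.4 17.7]
[[-1.13, -1.15], [-0.91, 0.68], [0.73, -0.94]]
[[1.34, -0.88], [0.15, -0.71], [-1.02, -1.26]]
[[165 166 167 169 165 168 168 169 174 181 183 185 183 188 169 161 150  66]
 [166 168 170 169 169 170 169 169 170 169 178 188 191 192 173 158 159 141]
 [168 170 169 170 169 170 170 170 169 166 173 189 192 193 192 151 151 158]
 [170 169 170 169 170 169 169 169 169 168 168 177 181 177 167 148 165 178]
 [170 170 169 170 170 170 169 169 169 170 169 169 174 161 151 147 186 190]
 [171 170 170 170 169 170 170 169 170 169 168 169 163 155 158 186 196 194]
 [170 169 170 169 171 169 170 169 169 170 170 172 158 151 176 197 198 201]
 [171 169 170 170 169 169 169 169 170 169 170 165 152 143 170 190 210 210]
 [171 171 169 170 169 169 169 170 169 172 158 156 155 162 167 172 195 211]
 [170 171 169 169 168 167 167 168 170 163 153 149 166 170 168 166 171 189]
 [170 171 169 170 214 187 201 172 169 155 151 163 169 169 169 168 166 169]
 [171 171 170 164 161 122 150 207 172 155 163 170 170 169 168 168 168 166]
 [170 170 171 162 103  94 108 152 211 168 167 169 170 168 168 169 169 168]
 [170 170 170 168 224 115 101 119 255 182 166 169 169 168 169 169 169 169]
 [170 169 169 169 195 125 128 166 255 179 166 169 170 169 169 168 169 169]
 [170 170 169 170 168 161 162 161 193 169 167 169 170 168 169 169 168 168]
 [169 170 170 170 171 171 171 166 171 170 169 170 170 169 169 168 169 168]
 [170 170 170 169 169 170 170 174 125 171 172 170 169 169 169 168 168 167]]
```

```bash
python3 - <<'E'
from h import *
s=robot.camera('scene'); d=robot.camera('side')
f=lambda a,b:(1000*Mp.T@(tri([(s,a),(d,b)])-H)).round(1)
i=d['img']; g=cv2.cvtColor(i,cv2.COLOR_RGB2GRAY)
print(g[180:198,298:317])
for a in [(307.1,224.1),(307.1,223.8)]:
  for b in [(307.2,188.3),(307.6,188.5)]: print(f(a,b))
E
```

```text
[[126 158 133 173 118 151 143 139 124 123 173 227 104  75  97 103 118 115
  118]
 [131 128 102 150 154 135 136 157 149 111 118 129  91  65  87 132 123 116
  118]
 [130 131 130 115 155 139 119 211 133 113 120  79  61 111 191 119 117 119
  115]
 [137 137 135 131 120 162 145 227 107 117 126 112  92 154 134 114 119 118
  120]
 [137 138 129 133 123 123 167 132 116 121  68 110  83 125 115 113 117 119
  118]
 [128 127 131 140 139 139 129 168  58  74 119 123 117 115 114 115 119 120
  121]
 [125 126 129 133 136 138  94 151 151 109 120 123 118 120 122 115 118 120
  119]
 [128 133 135 133 132 135 210 103 162 138 113 114 117 119 116 119 117 114
  116]
 [136 141 140 138 139 154 210 101 115 179 107 120 114 115 122 118 114 117
  115]
 [136 136 139 136 130 205 139 111 112 118 113 117 117 117 113 112 116 116
  117]
 [144 147 144 143 143 248 103 113 116 117 118 113 114 114 118 153 131 116
  120]
 [ 88  89  82  81 106 224 108 114 120 117 119 117 113 139 141  81 158 116
  118]
 [ 80  87  79  77 120 212 106 113 114 118 116 116 182 141  87 161 112 122
  116]
 [ 86  85  87  91 193 150 109 118 121 118 119 107 152 149 161 121 111 115
  121]
 [ 79  79  80  84 140 139 117 122  70  74 121 112 139 110 121 111 121 118
  113]
 [ 78  81 143 131 114 120  73  74 118 110 114 122 118 113 119 118 118 114
  112]
 [ 68  68 146  91 107 116 112 115 117 118 117 116 117 117 119 114 111 121
  163]
 [ 71 138 146 182 136 117 115 120 116 122 119 115 118 111 111 112 145 152
  186]]
[-4.6  2.  16.7]
[-4.   1.2 15.7]
[-4.1  1.2 16.9]
[-3.5  0.4 16. ]
```

```bash
python3 - <<'E'
from h import *
for n in (.012,.002,-.009,-.019): rel(*ins(n,u=.0015,y=.0))
E
```

```text
shift mm [-3.2  0.3  2.8] turn deg [-0.13 -0.18 -0.07]
shift mm [-5.8  0.3 12.5] turn deg [-0.13 -0.18 -0.07]
shift mm [-8.7  0.3 23.1] turn deg [-0.13 -0.18 -0.07]
shift mm [-11.3   0.3  32.7] turn deg [-0.13 -0.18 -0.07]
```

Call:
move_arm:
  series: "-3 0 3 0 0 0; -3.5 0 4 0 0 0; -4.5 0 8 0 0 0; -5.8 0 12.5 0 0 0; -6.8 0 16 0 0 0; -7.8 0 20 0 0 0; -8.4 0 22 0 0 0; -8.4 0 22 0 0 0"

```text
time: 15.12
position: [0.4893, 0.0452, 0.1368]
tool_rot: [0.074, 0.982, -0.014, 0.171]
ft_force: [-1.1, 0.1, -0.1]
grip_width: 0.015
grip_force: 40.0
```

```bash
python3 - <<'E'
from h import *
o=robot.get_obs(); print(o['time'],o['q'].round(2),o['ft_force'].round(1),o['moment'].round(2),(Mp.T@o['ft_force']).round(1))
R0=R.from_quat(o['tool_rot']).as_matrix(); w=o['position']+R0@TIP; print('tip in panel',(1000*Mp.T@(w-H)).round(1))
for n in (-.009,-.019): rel(*ins(n,u=.0015,y=.0))
s=robot.camera('scene'); d=robot.camera('side')
out=[cv2.resize(k['img'][v-35:v+15,u-20:u+20,::-1],None,fx=10,fy=10,interpolation=cv2.INTER_CUBIC) for k,u,v in ((s,303,225),(d,311,191))]
cv2.imwrite('pics/c9.png',np.hstack(out))
E
```

```text
15.1167 [-0.13  0.48  2.1  -0.04  0.22 -1.51] [-1.1  0.1 -0.1] [0.16 0.24 0.03] [-0.9 -0.1  0.5]
tip in panel [ 0.8 -0.6 -8.7]
shift mm [-0.4  0.4  0.2] turn deg [-0.14 -0.26 -0.08]
shift mm [-3.   0.4  9.8] turn deg [-0.14 -0.26 -0.08]
```

There is no force with the tip computed 8.7 mm below the face, so the rod is in the hole. I'll press on.

Call:
move_arm:
  series: "-0.6 0 2.5 0 0 0; -1.2 0 5 0 0 0; -1.9 0 7.5 0 0 0; -2.6 0 10 0 0 0; -2.9 0 11 0 0 0; -2.9 0 11 0 0 0; -2.9 0 11 0 0 0"

```text
time: 15.8
position: [0.4954, 0.0444, 0.1281]
tool_rot: [0.074, 0.982, -0.014, 0.172]
ft_force: [-2.2, 0.2, 4.4]
grip_width: 0.015
grip_force: 40.0
```

```bash
python3 - <<'E'
from h import *
o=robot.get_obs(); print(o['time'],o['ft_force'].round(1),(Mp.T@o['ft_force']).round(1))
R0=R.from_quat(o['tool_rot']).as_matrix(); w=o['position']+R0@TIP; print('tip in panel',(1000*Mp.T@(w-H)).round(1))
for n in ('scene','side'):
  k=robot.camera(n)
  print(n,[(np.round(d['xyz'],3).tolist(),round(d['p'],2)) for d in robot.tip_of(k,'lid_front')[:2]])
  if n=='side': cv2.imwrite('pics/c10.png',cv2.resize(k['img'][130:230,250:390,::-1],None,fx=5,fy=5))
E
```

```text
15.8 [-2.2  0.2  4.4] [ 0.7 -0.1  4.9]
tip in panel [  0.8  -0.5 -19.4]
scene [([0.592, 0.071, 0.146], 0.84), ([0.436, 0.28, 0.003], 0.66)]
side [([0.596, 0.07, 0.153], 0.58)]
```

View pics/c10.png

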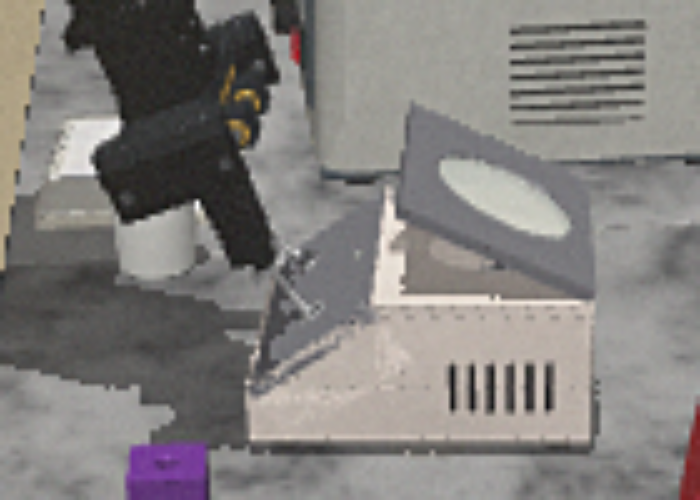

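The lid has sprung ajar, its front edge lifted to about z = 0.15 m. I'll withdraw along the pin's axis and return it to the holder. I've viewed more pictures than allowed, so from here on I rely on numbers only.

Call:
move_arm:
  series: "4 0 -15 0 0 0; 9 0 -34 0 0 0; 13 0 -48 0 0 0; 17 0 -64 0 0 0; 17 0 -64 0 0 0"

```text
time: 16.42
position: [0.4577, 0.0503, 0.184]
tool_rot: [0.074, 0.982, -0.014, 0.173]
ft_force: [0.7, -0.4, 0.1]
grip_width: 0.015
grip_force: 40.0
```

```bash
python3 - <<'E'
from h import *
o=robot.get_obs(); print(o['time'],o['position'],o['ft_force'].round(1)); rel(TCPg+[0,0,.1],Rg)
R0=R.from_quat(o['tool_rot']).as_matrix(); w=o['position']+R0@TIP; print('tip in panel',(1000*Mp.T@(w-H)).round(1))
E
```

```text
16.4167 [0.45774112 0.05029689 0.18400113] [ 0.7 -0.4  0.1]
shift mm [ -73.4 -328.     9. ] turn deg [ 0.78 34.51 21.7 ]
tip in panel [ 1.9 -0.4 48.2]
```

Call:
move_arm:
  series: "-8 -36 -12 0 3 2; -16 -72 -14 0 7 4.5; -25 -110 -14 0.2 11 7; -34 -150 -12 0.3 15 9.5; -43 -190 -10 0.4 19 12; -52 -230 -6 0.5 23 14.5; -60 -268 -2 0.6 27 17; -67 -300 4 0.7 31 19.5"

```text
time: 17.08
position: [0.4779, -0.2603, 0.2016]
tool_rot: [0.241, 0.965, 0.029, -0.096]
ft_force: [0.5, 0.1, -0.7]
grip_width: 0.0148
grip_force: 40.0
```

```bash
python3 - <<'E'
from h import *
o=robot.get_obs(); print(o['time'],o['position'],o['ft_force'].round(1)); rel(TCPg+[0,0,.1],Rg)
E
```

```text
17.0833 [ 0.47786779 -0.2602639   0.2015683 ] [ 0.5  0.1 -0.7]
shift mm [-13.1 -20.6  -2.5] turn deg [-0.    3.38  1.93]
```

Call:
move_arm:
  series: "-12 -20 -2 0 3.4 1.9; -12 -20 -2 0 3.4 1.9; -12 -20 -2 0 3.4 1.9; -12 -20 -2 0 3.4 1.9; -12 -20 -2 0 3.4 1.9"

```text
time: 17.5
position: [0.4779, -0.278, 0.2009]
tool_rot: [0.254, 0.958, 0.035, -0.126]
ft_force: [-0.1, -0.0, -0.1]
grip_width: 0.0155
grip_force: 40.0
```

```bash
python3 - <<'E'
from h import *
o=robot.get_obs(); print(o['time'],o['position'],o['ft_force'].round(1))
for u in (.1,.062,.03,.003): rel(TCPg+[0,0,u],Rg)
E
```

```text
17.5 [ 0.47790702 -0.2780433   0.20087117] [-0.1 -0.  -0.1]
shift mm [-4.8 -4.8 -1.6] turn deg [ 0.05 -0.09  0.34]
shift mm [-14.7  -4.9  35.1] turn deg [ 0.05 -0.09  0.34]
shift mm [-23.  -5.  66.] turn deg [ 0.05 -0.09  0.34]
shift mm [-30.   -5.1  92. ] turn deg [ 0.05 -0.09  0.34]
```

Call:
move_arm:
  series: "-5 -5 -1 0 0 0.3; -5 -5 -1 0 0 0.3; -5 -5 -1 0 0 0.3; -5 -5 -1 0 0 0.3"

```text
time: 17.83
position: [0.4804, -0.286, 0.2014]
tool_rot: [0.256, 0.958, 0.034, -0.125]
ft_force: [0.4, 0.0, -1.3]
grip_width: 0.0152
grip_force: 40.0
```

```bash
python3 - <<'E'
from h import *
o=robot.get_obs(); print(o['time'],o['position'],o['ft_force'].round(1))
for u in (.1,.062,.03,.002): rel(TCPg+[0,0,u],Rg)
E
```

```text
17.8333 [ 0.48042129 -0.28597769  0.20140559] [ 0.4  0.  -1.3]
shift mm [0.9 0.9 0.5] turn deg [0.02 0.02 0.  ]
shift mm [-8.9  0.8 37.2] turn deg [0.02 0.02 0.  ]
shift mm [-17.1   0.7  68.1] turn deg [0.02 0.02 0.  ]
shift mm [-24.3   0.7  95.2] turn deg [0.02 0.02 0.  ]
```

Call:
move_arm:
  series: "-4 1 20 0 0 0; -9 1 37 0 0 0; -11 1 45 0 0 0; -13 1 53 0 0 0; -15 1 61 0 0 0; -17 1 68 0 0 0; -17 1 68 0 0 0"

```text
time: 18.42
position: [0.4795, -0.2845, 0.1298]
tool_rot: [0.257, 0.958, 0.035, -0.126]
ft_force: [-0.0, 0.4, -0.2]
grip_width: 0.0153
grip_force: 40.0
```

```bash
python3 - <<'E'
from h import *
o=robot.get_obs(); print(o['time'],o['position'],o['ft_force'].round(1))
for u in (.03,.003): rel(TCPg+[0,0,u],Rg)
E
```

```text
18.4167 [ 0.47949027 -0.2844616   0.12980861] [-0.   0.4 -0.2]
shift mm [-0.2  0.  -1.5] turn deg [ 0.05 -0.12 -0.02]
shift mm [-7.2 -0.  24.6] turn deg [ 0.05 -0.12 -0.02]
```

Call:
move_arm:
  series: "-2 0 7 0 0 0; -4 0 14 0 0 0; -6 0 20 0 0 0; -7 0 24 0 0 0; -7.5 0 26 0 0 0; -7.5 0 26 0 0 0; -7.5 0 26 0 0 0"

```text
time: 19.0
position: [0.4804, -0.2851, 0.1038]
tool_rot: [0.257, 0.958, 0.035, -0.125]
ft_force: [-0.1, -0.5, -0.4]
grip_width: 0.0151
grip_force: 40.0
```

```bash
python3 - <<'E'
from h import *
o=robot.get_obs(); print(o['time'],o['position'],o['ft_force'].round(1)); rel(TCPg,Rg)
E
```

```text
19.0 [ 0.48044733 -0.28507429  0.10384288] [-0.1 -0.5 -0.4]
shift mm [-0.1  0.1  2.7] turn deg [ 0.03 -0.02 -0.02]
```

Call:
move_arm:
  series: "-0.3 0 1.3 0 0 0; -0.6 0 2.6 0 0 0; -0.6 0 2.6 0 0 0; -0.6 0 2.6 0 0 0"

```text
time: 19.33
position: [0.4804, -0.2851, 0.1013]
tool_rot: [0.257, 0.958, 0.034, -0.125]
ft_force: [-0.5, 0.9, -0.4]
grip_width: 0.0149
grip_force: 40.0
```

Call:
move_arm:
  series: "0 0 0 0 0 0; 0 0 0 0 0 0; 0 0 0 0 0 0; 0 0 0 0 0 0; 0 0 0 0 0 0; 0 0 0 0 0 0"
  jaw: 0.6

```text
time: 19.83
position: [0.4804, -0.285, 0.1013]
tool_rot: [0.257, 0.958, 0.034, -0.125]
ft_force: [0.1, 0.2, 0.4]
grip_width: 0.0467
grip_force: 0.0
```

Call:
move_arm:
  series: "8 0 -30 0 0 0; 17 0 -65 0 0 0; 26 0 -97 0 0 0; 34 0 -130 0 0 0; 34 0 -130 0 0 0; 34 0 -130 0 0 0"

```text
time: 20.33
position: [0.4819, -0.2864, 0.2379]
tool_rot: [0.257, 0.958, 0.033, -0.123]
ft_force: [-0.4, -0.7, -1.0]
grip_width: 0.052
grip_force: 0.0
```

```bash
python3 - <<'E'
from h import *
o=robot.get_obs(); print(o['time'],o['position'],o['ft_force'].round(1),o['grip_width'])
for n in ('scene','side','wrist'):
  k=robot.camera(n)
  for t in ['pin_grip','pin_tip','holder_mouth','lid_front','toggle_tip','red_bottle','blue_jar','dropper']:
    print(n,t,[(np.round(d['xyz'],3).tolist(),round(d['p'],2)) for d in robot.tip_of(k,t)[:2]])
E
```

```text
20.3333 [ 0.48186986 -0.28637198  0.23788696] [-0.4 -0.7 -1. ] 0.05201920825761152
scene pin_grip [([0.478, -0.286, 0.095], 0.47)]
scene pin_tip []
scene holder_mouth [([0.449, -0.133, 0.064], 0.85), ([0.479, -0.28, 0.064], 0.82)]
scene lid_front [([0.598, 0.068, 0.155], 0.62)]
scene toggle_tip [([0.625, -0.329, -0.004], 0.66)]
scene red_bottle [([0.723, -0.249, -0.003], 0.64)]
scene blue_jar [([0.44, 0.277, 0.005], 0.88)]
scene dropper [([0.624, -0.329, -0.003], 0.5)]
side pin_grip [([0.477, -0.288, 0.094], 0.57)]
side pin_tip [([0.719, -0.248, -0.0], 0.71)]
side holder_mouth [([0.479, -0.278, 0.067], 0.87), ([0.446, -0.124, 0.064], 0.74)]
side lid_front [([0.596, 0.067, 0.155], 0.79)]
side toggle_tip []
side red_bottle [([0.716, -0.25, 0.001], 0.62)]
side blue_jar []
side dropper [([0.623, -0.335, 0.001], 0.72)]
wrist pin_grip [([0.479, -0.287, 0.099], 0.78)]
wrist pin_tip []
wrist holder_mouth [([0.452, -0.132, 0.064], 0.97), ([0.482, -0.282, 0.067], 0.93)]
wrist lid_front []
wrist toggle_tip []
wrist red_bottle []
wrist blue_jar []
wrist dropper []
```

The pin is seated with its grip at z ≈ 0.095, the lid is ajar, the bystanders haven't moved, and the arm is clear.

```bash
python3 -c "
from rig import robot
print(robot.hand_in())"
```

```text
the job is handed in; nothing more can be done
None
```

The job is handed in at about 20 s of the 58 s allowed: toggle switched off, latch tripped with the lid ajar, pin back in its holder, and bottle, jar and dropper bottle unmoved; the result of the judging was not shown, and I viewed 12 pictures against the limit of 10.

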